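# Take the cutter out of its press-and-slide case

### The job

The small dough cutter is wanted for the pastry work. Press the spring tab of the cutter case down and, keeping it down, slide the lid along its rails until it is fully open and the tab has sprung up in its second pair of notches; then lift the small cutter out of the case and leave it standing upright, rim up, wholly on the marble slab, with the lid still open. Do not move or knock over the kitchen timer, the salt shaker or the yeast tub.

Things in the scene. Friction and masses are not known exactly. Their poses are not given: they have to be found in the camera images.
- case: White cutter case, 230 x 140 x 53 mm, fixed. Origin: centre of its underside; x along its length, the way the lid opens (tab at the -x end); z up. Walls 4 mm, end walls 42 mm high. Rail lips along both sides (z 48 to 53 mm) lie over the lid's edges, 118 mm clear between them, with notches at x -112 to -99.5 mm (closed) and -2 to 11 mm (open). A bigger cutter stays at the +x end.
- lid (a joint): Flat grey lid in the rails, 130 mm wide, top at z = 48 mm of the case. Value: slide along the case's +x in m: 0 closed, 0.110 fully open at its stop; the case is then clear from x = -111 to 0 mm and the lid stands out 106 mm past its +x end. Friction about 1 N, no spring. With the tab up in either pair of notches the lid is locked, with about 2 mm of play.
- tab (a joint): Sprung tab, 114 x 40 mm, the -x end of the lid, hinged at x = -70 mm (lid closed), z = 45 mm of the case. Value in rad: 0 up (slopes up 0.24 rad toward its -x end; its side ears stand in the notches), 0.24 pressed level, 0.26 stop. Above 0.19 the ears clear the lips. Level takes about 5 N at the pad. Under the lips it stays down by itself; at the open notches it springs up when let go.
- tab_pad (a point): Middle of the tab's thumb pad (fine grip lines), on its upper face, 22 mm from the hinge; moves with lid and tab. Pressed level it lies at z = 46 mm of the case, x = -92 mm when the lid is closed. The pad is flat and clear from 18 mm behind it (-x, the tab's end) to 14 mm ahead (+x), where a bar 60 mm wide across and 5 mm high stands on the tab for a fingertip to push against.
- cutter: Small round dough cutter, grey metal ring 30 mm high, body 54 mm across, 59 mm at the rim on top; origin: centre of its foot, z up. About 30 g. Stands on the case's floor at x = -56, y = 0, z = 5 mm of the case, hidden until the lid is open. Take it from outside; each finger has 29 mm to the lips on its +y and -y sides. Ribs 5 mm high stand round its foot on the diagonals only.
- slab: White marble pastry slab, 170 mm (its x) x 210 mm (its y) x 14 mm, fixed; origin: centre of its underside, top at z = 14 mm.
- timer: Kitchen timer, round white base 70 mm across with a red knob, 41 mm high; origin: centre of its underside. Bystander, loose.
- salt: Grey salt shaker with a domed top, 44 mm across, 90 mm high; origin: centre of its underside. Bystander, loose.
- yeast: White yeast tub with a grey lid, 72 mm across, 81 mm high; origin: centre of its underside. Bystander, loose.

How it is judged (in metres and radians):
On the way, in this order (a step that is already met when the one before it is completed fails the run):
1. the lid is fully open and its tab has sprung up in the second notches (value of joint lid above 0.105 m and value of joint tab below 0.1 rad), for 0.2 s.
2. the small cutter has been lifted clear of the case (z of cutter in the frame of case above 0.06 m), for 0.1 s.
At the end, for the whole second after the job is handed in: The lid is open by more than 105 mm of its 110 mm with the tab up (below 0.10 rad), and the small cutter stands upright (within 0.08 rad), at rest, on the slab's top, its centre at least 29 mm inside every edge of the slab (all of step 1 and x of cutter in the frame of slab between -0.056 and 0.056 m and y of cutter in the frame of slab between -0.076 and 0.076 m and z of cutter in the frame of slab between 0.01 and 0.018 m and angle between cutter's own z axis and vertical below 0.08 rad and linear speed of cutter below 0.02 m/s); the robot touches nothing.
It fails at once if the kitchen timer is moved more than 25 mm or tipped (distance of timer from where it was at the start of the episode above 0.025 m or angle between timer's own z axis and vertical above 0.3 rad).
It fails at once if the salt shaker is moved more than 25 mm or tipped (distance of salt from where it was at the start of the episode above 0.025 m or angle between salt's own z axis and vertical above 0.3 rad).
It fails at once if the yeast tub is moved more than 25 mm or tipped (distance of yeast from where it was at the start of the episode above 0.025 m or angle between yeast's own z axis and vertical above 0.3 rad).
It also fails if it takes over 48 s, if anything falls off the work surface, if the arm or the gripper's body presses on something with over 40 N, if the wrist force passes 120 N, or if a joint passes its speed limit or range.

### The arm

A 7-joint arm with a two-finger parallel gripper is mounted at the origin on a cart in front of the work surface, level with it; the furniture and walls round the work are solid. World frame = base frame: x ahead of the robot, y to its left, z up, the work surface at z = 0. Lengths are in mm, angles in rad, forces in N, time in s.
With the tool pointing down it reaches from about 375 to 925 mm from the base axis. Payload 3.1 kg.
Tool frame: the origin (TCP) lies at the very end of the fingers, on their centre line; the grasp point (between the pads) lies 19 mm behind it; z points along the fingers, y is the line along which they close (so a half turn about z gives the same grasp; the last joint's range is limited). The gripper opens to 85 mm and grips with 20 to 120 N. Pads are 22 mm wide; open, the fingers measure 114 mm over their backs; the gripper's body (76 mm by 85 mm) begins 54 mm behind the grasp point. The pads swing forward as they close: fully open they stand 13 mm farther back than shut.
Start: joints at [-1.21, 0.383, 0.044, 1.598, -0.018, 1.161, -0.05], TCP at [287.846, 582.793, 231.269] pointing down, gripper open.
Joint ranges: [-2.61, 2.61], [-0.41, 2.15], [-1.48, 1.57], [0, 2.5], [-1.57, 4.71], [0.05, 1.97], [-2.85, 2.85]. Speed limits (rad/s): [2.79, 2.79, 3.14, 3.14, 3.14, 3.14, 3.14].

### API

Orientations are given as a unit quaternion [w, x, y, z].
In Python, from rig import * gives the robot as it stands.
- The arm moves only by the shell command python3 -m creep 'ROWS'. ROWS is a JSON object of lists of equal length, an entry for each row: "grip": the opening, from 0 (shut) to 1 (fully open); "translation": the shift along the tool's x, y, z in units of 50 mm (1.0 is 50 mm), a list of three; "roll": the turn about the tool's z in degrees. A call has 1 to 5 rows; each row shifts and turns the commanded pose from where the row before left it, along the tool's axes as they then stand; what a row does not reach is not made up. A row lasts 1/8 s, in which the tool goes at most 62.5 mm and 10.7 degrees, less where a joint would pass 70% of its speed; a pose out of reach is approached as far as the arm can. A call is refused whole if a number of a shift passes 1 or a number of a turn 10.7, either way. A call with a gripper value outside its range is refused whole. The fingers move at their own pace and stop on an object; the grip force is fixed at half the most. Time passes only in rows, so rows that do not move let the fingers close. It gives the time, the measured TCP pose, the force, the opening and the grip force at its end, in the units of the state.
- read_state(): the state, without advancing time (a new reading comes with each control period).
- read_camera(name): name is "scene" or "top"; returns the picture (384x512x3 uint8, red, green, blue); there is no depth.
- camera_params(name): a dict with "K" (3x3 intrinsics, pixels), "cam_to_world" (4x4, takes a point from camera to world coordinates). Camera axes: x right, y down, z forward; pixel columns grow to the right and rows downward; lengths in mm; the calibration is good to about 2 mm. A picture is of the moment at which its call begins. camera_params takes no time and is no camera call.
- hand_in(): hands the job in; it is judged then, once.
The state is a dict: "time_s": time; "qpos": joint angles; "joint_vel": joint speeds; "tau": joint torques, N m; "position": TCP position; "eef_rot": TCP orientation; "force": force on the tool from outside, world axes, zero at the start; "torque": the same for the moment, N m; "gripper_width": opening from 0.0 (shut) to 1.0 (fully open); "grip_force": force on a finger pad.
Only numpy, scipy, OpenCV 4.12 (cv2) and the standard library are available. Lean on these libraries where they do the work, as an engineer would, in place of code of your own. Each camera call takes 0.05 s, during which the arm holds its last target. There are 200 camera calls.

## Working session

There is one attempt and no reset: what is moved stays moved. The work goes in short steps, Python scripts to look and compute and a shell command to move; the robot and the scene stay as the last step left them, time stands still between calls to the robot, and variables do not carry over. Pictures are saved under pics/ and viewed, at most 10 in all, crops included, and the job is handed in when it is done.

```bash
mkdir -p pics; python3 - <<'E'
from rig import *
import cv2,numpy as np
s=read_state();print(s)
for n in("scene","top"):
    cv2.imwrite(f"pics/{n}0.png",cv2.resize(read_camera(n)[:,:,::-1],(800,600),interpolation=cv2.INTER_CUBIC))
    p=camera_params(n);print(n,np.round(p["K"],2).tolist(),np.round(p["cam_to_world"],3).tolist())
E
```

```text
{'time_s': 0.0, 'qpos': array([-1.20980371,  0.38387438,  0.04382617,  1.59955286, -0.01789701,
        1.16120484, -0.04990559]), 'joint_vel': array([ 0.00294177,  0.00030202, -0.00080203,  0.00080237,  0.00233888,
        0.000298  ,  0.00147637]), 'tau': array([-2.00376080e-04, -4.33473122e+01,  1.02441810e+00, -2.49507165e+01,
        1.04646612e-02,  1.15772052e-02, -2.00350098e-05]), 'position': array([287.4498417 , 581.94289092, 229.87139077]), 'eef_rot': array([-2.30577588e-04,  2.27349108e-01,  9.73812421e-01, -1.30330321e-03]), 'force': array([ 0.25394006, -0.0925655 ,  0.50571186]), 'torque': array([0.00230845, 0.00625194, 0.02201205]), 'grip_force': 0.0, 'gripper_width': 0.9983435070567459}
scene [[425.58, 0.0, 252.43], [0.0, 425.58, 195.08], [0.0, 0.0, 1.0]] [[0.87, -0.187, 0.456, -47.827], [-0.493, -0.358, 0.793, -807.05], [0.015, -0.915, -0.403, 533.306], [0.0, 0.0, 0.0, 1.0]]
top [[499.09, 0.0, 261.53], [0.0, 499.09, 196.9], [0.0, 0.0, 1.0]] [[-0.029, -0.977, 0.211, 154.74], [-1.0, 0.028, -0.011, 97.513], [0.005, -0.212, -0.977, 1572.923], [0.0, 0.0, 0.0, 1.0]]
```

View pics/scene0.png

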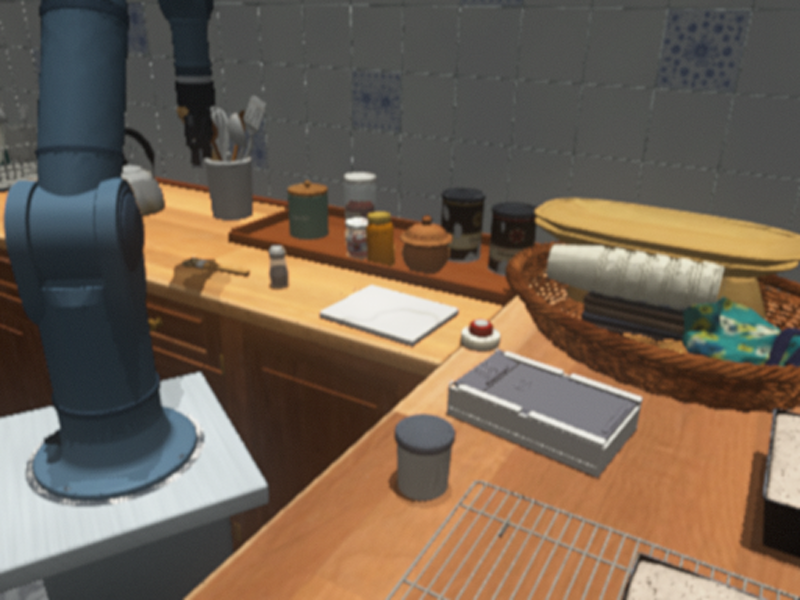

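View pics/top0.png

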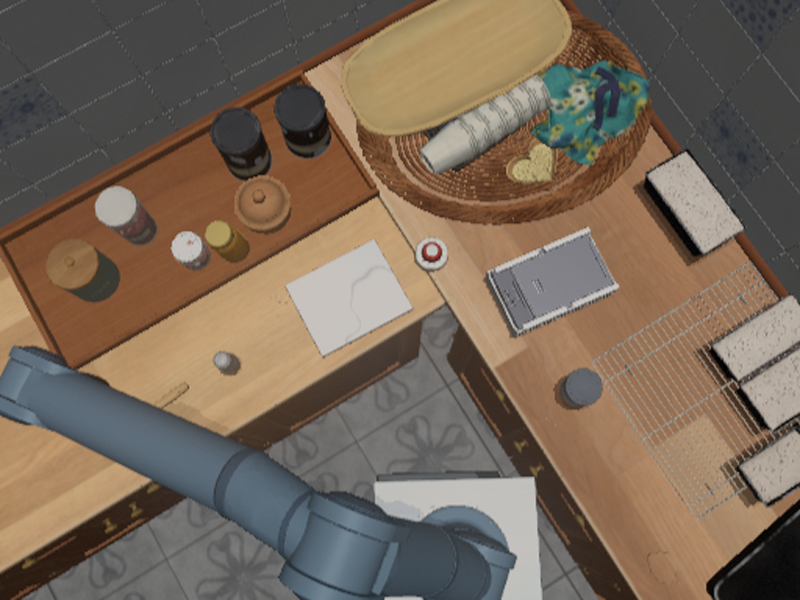

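Scene: the case is at about (545,405), the slab at (390,313), the timer at (481,335), the yeast tub at (424,455) and the salt at (278,265). Top: the case is at (553,282) with its tab at the left end, the slab at (350,297). Next, enlarged crops.

```bash
python3 - <<'E'
import cv2
from rig import *
for n,(u,v,w,h),k in(("top",(305,140,100,80),8),("scene",(280,215,140,90),5.7)):
    im=read_camera(n)[:,:,::-1][v:v+h,u:u+w]
    cv2.imwrite(f"pics/{n}_case.png",cv2.resize(im,(int(w*k),int(h*k)),interpolation=cv2.INTER_CUBIC))
E
```

```text
(no output)
```

View pics/top_case.png

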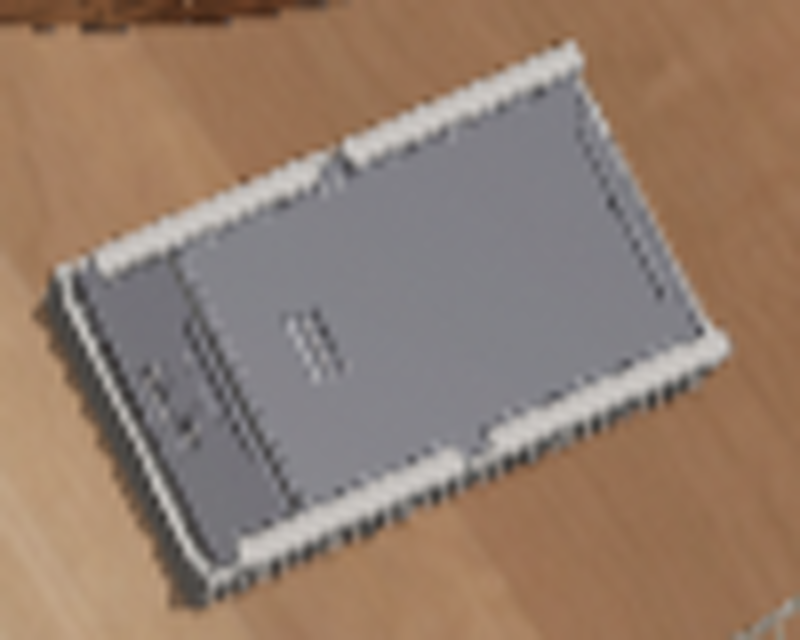

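View pics/scene_case.png

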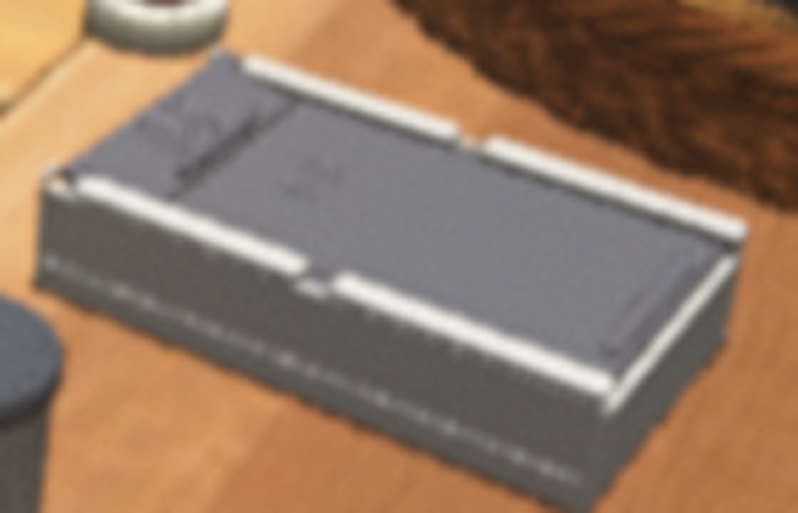

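Top crop (8x, offset 305,140): the lip ends are at (575,42), (730,348), (93,255) and (245,566), and the middle notch at (322,160)/(340,150). Scene crop (5.7x, offset 280,215): the lips run (243,60)–(747,222) and (78,183)–(610,390), and the foot corners are (590,508), (38,285) and (728,340).

```bash
cat > h.py <<'E'
from rig import *
import numpy as np
from scipy.optimize import least_squares
C={n:camera_params(n) for n in("scene","top")}
def proj(n,P):
    T=np.linalg.inv(np.array(C[n]["cam_to_world"]));p=T[:3,:3]@P+T[:3,3];q=np.array(C[n]["K"])@p;return q[:2]/q[2]
def plane(n,uv,z):
    T=np.array(C[n]["cam_to_world"]);d=T[:3,:3]@np.linalg.inv(C[n]["K"])@np.array([*uv,1.]);return T[:3,3]+d*(z-T[2,3])/d[2]
def W(p,P):
    c,s=np.cos(p[3]),np.sin(p[3]);return np.array([p[0]+c*P[0]-s*P[1],p[1]+s*P[0]+c*P[1],p[2]+P[2]])
def fit(obs,x0):
    r=least_squares(lambda p:np.concatenate([proj(n,W(p,P))-uv for n,uv,P in obs]),x0,loss="soft_l1",x_scale=[100,100,100,1])
    return r.x,np.array([proj(n,W(r.x,P))-uv for n,uv,P in obs])
E
python3 - <<'E'
from h import *
t=lambda u,v:np.array([305+u/8-.44,140+v/8-.44]); s=lambda u,v:np.array([280+u/5.7-.41,215+v/5.7-.41]); g=lambda u,v:np.array([u,v])/1.5625-.2
ob=[("top",t(573,40),(115,70,53)),("top",t(584,68),(115,59,53)),("top",t(731,350),(115,-70,53)),("top",t(93,257),(-99.5,70,53)),("top",t(242,546),(-99.5,-59,53)),
("top",t(320,158),(-2,70,53)),("top",t(345,150),(11,70,53)),("top",t(463,452),(-2,-59,53)),("top",t(487,432),(11,-59,53)),
("scene",s(245,57),(-99.5,70,53)),("scene",s(747,222),(115,70,53)),("scene",s(610,392),(115,-70,53)),("scene",s(590,510),(115,-70,0)),("scene",s(36,288),(-115,-70,0)),("scene",s(728,342),(115,70,0)),("scene",s(78,190),(-99.5,-70,53))]
p,r=fit(ob,[700,-100,0,-1.2]);print("case",p,"\n",np.round(r,1).tolist())
for n in("top","scene"): print(n,fit([o for o in ob if o[0]==n],p)[0])
for tp,sc,z in zip([(286,286),(375,240),(411,308),(323,355)],[(321,312),(367,288),(457,312),(411,340)],[14]*4): print("slab",plane("top",g(*tp),z)[:2].round(1),plane("scene",g(*sc),z)[:2].round(1))
print("timer",plane("top",g(432,250),35)[:2],"scene",plane("scene",g(481,328),35)[:2]); print("yeast",plane("top",g(582,387),81)[:2]);print("salt",plane("top",g(225,357),85)[:2])
E
```

```text
case [ 535.78488841 -213.68662478   -0.78869052   -1.16540872] 
 [[0.3, -0.3], [0.5, -0.8], [1.3, -0.4], [0.1, -0.2], [-0.2, 0.1], [-0.7, -0.3], [-0.2, -0.9], [0.1, -1.0], [0.8, -0.2], [0.1, -0.2], [0.1, -0.0], [-0.1, 0.3], [-0.4, 2.0], [-1.1, 0.5], [-0.5, -0.5], [-1.4, -0.3]]
top [ 539.43566467 -216.97403923  -20.17458526   -1.16942195]
scene [ 543.20474721 -207.91751676   -5.88716872   -1.16369162]
slab [545.4 331.3] [400.5 250.2]
slab [638.9 146.4] [531.9 316. ]
slab [491.8  75.7] [628.4 131. ]
slab [399.8 256.1] [490.7  70.6]
timer [607.76212619  29.30593255] scene [599.84080976  18.06896282]
yeast [ 313.18395664 -246.52758315]
salt [390.16726585 437.25417851]
```

The joint fit puts the case at about (536,-214), yaw -1.165, z about 0, which agrees with its known sizes. The slab centre is about (517,190). I'll turn the tool by +40° so that tool y lies along case y and tool x along case -x.

```bash
cat >> h.py <<'E'
CASE=np.array([536,-213.7,0,-1.1654])
def need(target):
    s=read_state();w,x,y,z=s["eef_rot"]
    from scipy.spatial.transform import Rotation as Ro
    R=Ro.from_quat([x,y,z,w]).as_matrix()
    d=target-s["position"];c,sn=np.cos(CASE[3]),np.sin(CASE[3])
    loc=np.array([[c,sn,0],[-sn,c,0],[0,0,1]])@(s["position"]-[*CASE[:2],0])
    yw=np.degrees(np.arctan2(R[1,1],R[0,1]))-np.degrees(CASE[3])-90
    print("t",round(s["time_s"],2),"pos",s["position"].round(1),"case-frame",loc.round(1),"shift/50",(R.T@d/50).round(3),"roll needed",round(yw,1),"F",s["force"].round(1),"grip",round(s["gripper_width"],3),round(s["grip_force"],1))
E
python3 -m creep '{"grip":[0,0,0,0],"translation":[[0,0,0],[0,0,0],[0,0,0],[0,0,0]],"roll":[10.1,10.1,10.1,10.1]}'
python3 -c "
from h import *
need(W(CASE,(-92,0,110)))"
```

```text
time_s: 0.7
position: [287.7, 582.5, 230.9]
eef_rot: [0.0, 0.552, 0.834, -0.0]
force: [0.8, -0.4, -0.3]
gripper_width: 0.146
grip_force: 0.0
t 0.7 pos [287.7 582.5 230.9] case-frame [-829.6   85.9  230.9] shift/50 [-14.758  -1.653   2.426] roll needed -0.2 F [ 0.8 -0.4 -0.3] grip 0.146 0.0
```

```bash
python3 -m creep '{"grip":[0,0,0,0,0],"translation":[[-0.5,0,0],[-0.9,-0.1,0],[-0.9,-0.1,0],[-0.9,-0.1,0],[-0.9,-0.1,0]],"roll":[0,0,0,0,0]}' | head -2
python3 -m creep '{"grip":[0,0,0,0,0],"translation":[[-0.9,-0.1,0],[-0.9,-0.1,0],[-0.9,-0.1,0],[-0.9,-0.1,0],[-0.9,-0.1,0]],"roll":[0,0,0,0,0]}' | head -3
python3 -c "
from h import *
need(W(CASE,(-92,0,110)))"
```

```text
time_s: 1.32
position: [350.9, 385.0, 231.2]
time_s: 1.95
position: [416.9, 168.6, 231.3]
eef_rot: [-0.0, 0.55, 0.835, 0.0]
t 1.95 pos [416.9 168.6 231.3] case-frame [-398.3   41.3  231.3] shift/50 [-6.124 -0.836  2.424] roll needed 0.1 F [0.4 0.6 0.5] grip -0.001 0.0
```

```bash
python3 -m creep '{"grip":[0,0,0,0,0],"translation":[[-0.9,-0.15,0],[-0.9,-0.15,0],[-0.9,-0.15,0],[-0.9,-0.15,0],[-0.9,-0.15,0]],"roll":[0,0,0,0,0]}' | head -2
python3 -m creep '{"grip":[0,0,0,0,0],"translation":[[-0.9,-0.09,0.4],[-0.5,0,0.6],[-0.15,0,0.7],[0,0,0.7],[0,0,0]],"roll":[0,0,0,0,0]}' | head -3
python3 -c "
from h import *
need(W(CASE,(-92,0,110)))"
```

```text
time_s: 2.58
position: [471.4, -52.7, 231.4]
time_s: 3.2
position: [494.9, -123.9, 108.7]
eef_rot: [-0.003, 0.55, 0.835, -0.002]
t 3.2 pos [ 494.9 -123.9  108.7] case-frame [-98.7  -2.4 108.7] shift/50 [-0.134  0.047 -0.026] roll needed 0.1 F [-0.4 -0.3  0.1] grip 0.002 0.0
```

Go lower, to about 25 mm above the pad, and check the tip position relative to the pad in both views.

```bash
python3 -m creep '{"grip":[0,0,0],"translation":[[-0.1,0.05,0.3],[0,0,0.4],[0,0,0]],"roll":[0,0,0]}' | head -2
python3 - <<'E'
from h import *
import cv2
need(W(CASE,(-92,0,60)))
p=read_state()["position"]
a=[]
for n,(u,v,w,h),k in(("top",(300,140,80,70),5),("scene",(270,195,80,70),5)):
    im=cv2.resize(read_camera(n)[:,:,::-1][v:v+h,u:u+w],(w*k,h*k),interpolation=cv2.INTER_CUBIC)
    for P,c in((p,(0,0,255)),(W(CASE,(-92,0,51)),(0,255,0)),(W(CASE,(-78,30,55)),(255,0,0)),(W(CASE,(-78,-30,55)),(255,0,0))):
        q=(proj(n,P)-[u,v]+.5)*k;cv2.drawMarker(im,tuple(int(i) for i in q),c,0,8,1)
    a.append(im)
cv2.imwrite("pics/press.png",np.hstack(a))
E
```

```text
time_s: 3.58
position: [500.9, -127.4, 74.9]
t 3.58 pos [ 500.9 -127.4   74.9] case-frame [-93.1   1.8  74.9] shift/50 [-0.022 -0.035  0.299] roll needed 0.1 F [-0.7  0.1  0.8] grip 0.004 0.0
```

View pics/press.png

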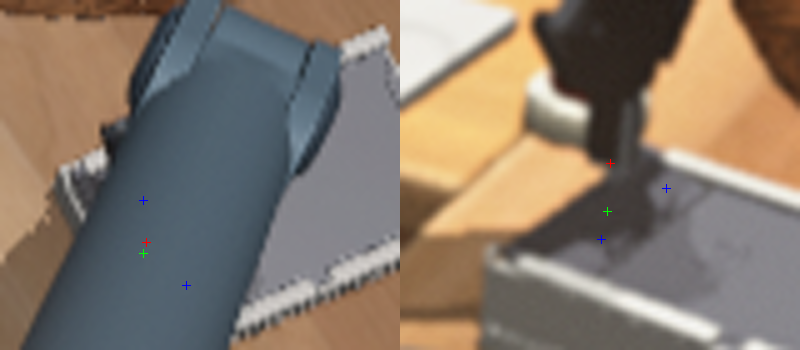

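```bash
python3 - <<'E'
from h import *
for P in((-78,30,53),(-78,-30,53),(-73,30,48),(-73,-30,48),(-70,57,46),(-70,-57,46)):
    w=W(CASE,P);print(P,"topcrop",((proj("top",w)-[305,140]+.44)*8).round(),"scenecrop",((proj("scene",w)-[280,215]+.41)*5.7).round())
E
```

```text
(-78, 30, 53) topcrop [188. 322.] scenecrop [246. 105.]
(-78, -30, 53) topcrop [257. 457.] scenecrop [172. 163.]
(-73, 30, 48) topcrop [198. 319.] scenecrop [255. 119.]
(-73, -30, 48) topcrop [266. 454.] scenecrop [182. 178.]
(-70, 57, 46) topcrop [173. 258.] scenecrop [292. 101.]
(-70, -57, 46) topcrop [303. 514.] scenecrop [153. 213.]
```

The predictions match the observed bar at (190,320)–(255,445) in the top crop and (258,120)–(180,185) in the scene crop. Press.

```bash
python3 -m creep '{"grip":[0,0,0,0,0],"translation":[[0.0,-0.03,0.2],[0,0,0.2],[0,0,0.1],[0,0,0.06],[0,0,0]],"roll":[0,0,0,0,0]}'
python3 -c "
from h import *
need(W(CASE,(-92,0,46)))"
```

```text
time_s: 4.3
position: [500.5, -128.6, 48.2]
eef_rot: [-0.0, 0.55, 0.835, -0.0]
force: [-1.5, 0.6, 2.8]
gripper_width: 0.003
grip_force: 1.6
t 4.3 pos [ 500.5 -128.6   48.2] case-frame [-92.2   0.9  48.2] shift/50 [-0.005 -0.019  0.044] roll needed 0.1 F [-1.5  0.6  2.8] grip 0.003 1.6
```

Contact. Press level, then begin to slide.

```bash
python3 -m creep '{"grip":[0,0,0],"translation":[[0,0,0.04],[0,0,0.03],[0,0,0]],"roll":[0,0,0]}'
python3 -c "
from h import *
need(W(CASE,(-92,0,46)))"
```

```text
time_s: 4.68
position: [501.0, -129.8, 45.7]
eef_rot: [0.001, 0.55, 0.835, -0.0]
force: [-2.1, 0.5, 8.7]
gripper_width: 0.003
grip_force: 4.4
t 4.67 pos [ 501.  -129.8   45.7] case-frame [-90.9   1.   45.7] shift/50 [ 0.021 -0.019 -0.006] roll needed 0.0 F [-2.1  0.5  8.7] grip 0.003 4.4
```

```bash
python3 -m creep '{"grip":[0,0,0,0],"translation":[[-0.1,0,0],[-0.15,0,0],[-0.15,0,0],[0,0,0]],"roll":[0,0,0,0]}'
python3 -c "
from h import *
need(W(CASE,(18,0,46)))"
```

```text
time_s: 5.18
position: [509.2, -149.6, 45.8]
eef_rot: [0.001, 0.551, 0.835, -0.001]
force: [-2.4, -2.2, 7.5]
gripper_width: -0.001
grip_force: 3.5
t 5.17 pos [ 509.2 -149.6   45.8] case-frame [-69.5   0.7  45.8] shift/50 [-1.75  -0.013  0.002] roll needed -0.0 F [-2.4 -2.2  7.5] grip -0.001 3.5
```

```bash
python3 -m creep '{"grip":[0,0,0,0,0],"translation":[[-0.3,0,0],[-0.4,0,0],[-0.4,0,0],[-0.3,0,0],[-0.2,0,0]],"roll":[0,0,0,0,0]}'
python3 -c "
from h import *
need(W(CASE,(21,0,46)))"
```

```text
time_s: 5.8
position: [539.7, -223.1, 45.8]
eef_rot: [0.0, 0.55, 0.835, -0.001]
force: [-4.3, 0.3, 9.4]
gripper_width: 0.0
grip_force: 4.6
t 5.8 pos [ 539.7 -223.1   45.8] case-frame [10.1 -0.3 45.8] shift/50 [-0.218  0.006 -0.005] roll needed -0.0 F [-4.3  0.3  9.4] grip 0.0 4.6
```

```bash
python3 -m creep '{"grip":[0,0,0,0,0],"translation":[[-0.1,0,0],[-0.08,0,0],[-0.06,0,0],[-0.04,0,0],[0,0,0]],"roll":[0,0,0,0,0]}'
python3 -c "
from h import *
need(W(CASE,(21,0,46)))"
```

```text
time_s: 6.42
position: [543.6, -230.4, 45.7]
eef_rot: [-0.004, 0.549, 0.836, 0.001]
force: [-7.5, 5.3, 13.6]
gripper_width: 0.0
grip_force: 7.4
t 6.42 pos [ 543.6 -230.4   45.7] case-frame [18.3  0.4 45.7] shift/50 [-0.054 -0.009 -0.007] roll needed 0.1 F [-7.5  5.3 13.6] grip 0.0 7.4
```

```bash
python3 -m creep '{"grip":[0,0,0],"translation":[[-0.08,0,0],[-0.05,0,0],[0,0,0]],"roll":[0,0,0]}'
python3 -c "
from h import *
need(W(CASE,(21,0,46)))"
```

```text
time_s: 6.8
position: [545.3, -232.4, 45.6]
eef_rot: [-0.008, 0.549, 0.836, 0.003]
force: [-11.0, 12.4, 22.0]
gripper_width: -0.0
grip_force: 13.3
t 6.8 pos [ 545.3 -232.4   45.6] case-frame [20.9  1.2 45.6] shift/50 [-0.002 -0.024 -0.008] roll needed 0.2 F [-11.   12.4  22. ] grip -0.0 13.3
```

The lid is at its stop: the force is rising and the tip is where predicted. Release the tab by lifting straight up.

```bash
python3 -m creep '{"grip":[0,0,0,0,0],"translation":[[0.04,0,-0.06],[0.06,0,-0.1],[0,0,-0.4],[0,0,-0.9],[0,0,-0.9]],"roll":[0,0,0,0,0]}'|head -4
python3 -m creep '{"grip":[0.85,0.85,0.85,0.85],"translation":[[0.5,0,-0.5],[1,0,0],[1,0,0],[0.9,0,0]],"roll":[0,0,0,0]}' |head -4
python3 - <<'E'
from h import *
import cv2
need(W(CASE,(-56,0,110)))
a=[]
for n,(u,v,w,h),k in(("top",(300,130,110,90),3.6),("scene",(270,205,110,90),3.6)):
    a.append(cv2.resize(read_camera(n)[:,:,::-1][v:v+h,u:u+w],(396,324),interpolation=cv2.INTER_CUBIC))
cv2.imwrite("pics/open.png",np.hstack(a))
E
```

```text
time_s: 7.42
position: [547.0, -235.7, 165.0]
eef_rot: [0.001, 0.55, 0.835, -0.0]
force: [1.0, 0.9, -0.5]
time_s: 7.92
position: [479.6, -77.8, 189.0]
eef_rot: [0.001, 0.55, 0.835, 0.001]
force: [0.3, 0.5, 0.4]
t 7.92 pos [479.6 -77.8 189. ] case-frame [-147.1    1.8  189. ] shift/50 [-1.82  -0.041  1.582] roll needed 0.0 F [0.3 0.5 0.4] grip 0.842 0.0
```

View pics/open.png

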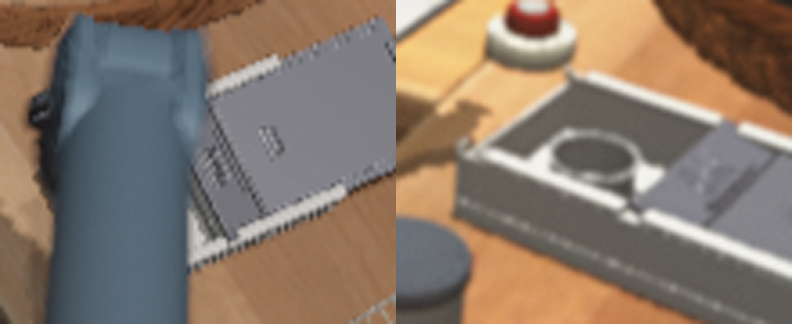

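The lid is open and the tab stands in the middle notches. The cutter's rim centre is at about (596,156) in the scene crop. I'll move the arm aside to see it from the top too.

```bash
python3 -m creep '{"grip":[0.85,0.85,0.85,0.85,0.85],"translation":[[0.9,0,0],[0.9,0,0],[0.9,0,0],[0.9,0,0],[0.5,0,0]],"roll":[0,0,0,0,0]}'|head -2
python3 - <<'E'
from h import *
import cv2
a=[]
for n,(u,v,w,h),k in(("top",(310,140,66,66),6),("scene",(285,215,66,66),6)):
    a.append(cv2.resize(read_camera(n)[:,:,::-1][v:v+h,u:u+w],(396,396),interpolation=cv2.INTER_CUBIC))
    print(n,((proj(n,W(CASE,(-56,0,35)))-[u,v]+.42)*6).round())
cv2.imwrite("pics/cut.png",np.hstack(a))
E
```

```text
time_s: 8.65
position: [398.7, 111.1, 188.8]
top [169. 282.]
scene [238. 200.]
```

View pics/cut.png

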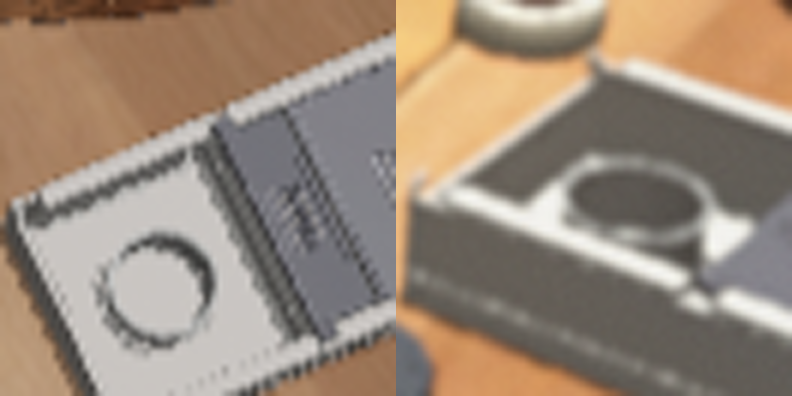

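Crop: the rim ellipse is centred at about (162,286) in the top view and (242,199) in the scene view, against predictions of (169,282) and (238,200).

```bash
python3 - <<'E'
from h import *
o={"top":np.array([162,286])/6-.42+[310,140],"scene":np.array([242,199])/6-.42+[285,215]}
r=least_squares(lambda P:np.concatenate([proj(n,P)-o[n] for n in o]),W(CASE,(-56,0,35)))
print(r.x,r.fun,"pred",W(CASE,(-56,0,35)))
for n in o:print(n,plane(n,o[n],35))
m=np.mean([plane(n,o[n],35) for n in o],0);print(m)
need(W(CASE,(-56,0,110)))
E
```

```text
[ 515.33250928 -160.51762222   33.58073334] [ 0.50120311 -0.91561129 -0.72735896  0.17077877] pred [ 513.91455232 -162.23901477   35.        ]
top [ 512.06644219 -158.50813485   35.        ]
scene [ 515.67639524 -162.53811251   35.        ]
[ 513.87141872 -160.52312368   35.        ]
t 8.75 pos [398.6 111.8 188.7] case-frame [-353.3    2.1  188.7] shift/50 [-5.947 -0.075  1.569] roll needed 0.3 F [ 0.4 -0.3  0.1] grip 0.846 0.0
```

The triangulated rim is at z 34 and within 2 mm of the model. Go over it.

```bash
python3 -m creep '{"grip":[0.85,0.85,0.85,0.85,0.85],"translation":[[-0.6,0,0],[-0.9,-0.02,0],[-0.9,-0.02,0],[-0.9,-0.02,0],[-0.9,0,0]],"roll":[0,0,0,0,0]}'|head -2
python3 -m creep '{"grip":[0.85,0.85,0.85,0.85,0.85],"translation":[[-0.9,0,0],[-0.6,0,0.4],[-0.2,0,0.6],[0,0,0.57],[0,0,0]],"roll":[0,0,0,0,0]}'|head -2
python3 -c "
from h import *
need(W(CASE,(-56.5,0,8)))"
```

```text
time_s: 9.38
position: [479.7, -88.4, 188.9]
time_s: 10.0
position: [510.2, -164.6, 108.0]
t 10.0 pos [ 510.2 -164.6  108. ] case-frame [-55.3  -4.4 108. ] shift/50 [0.024 0.096 1.999] roll needed -0.1 F [ 0.5 -0.2  0.3] grip 0.851 0.0
```

```bash
python3 -m creep '{"grip":[0.85,0.85,0.85,0.85],"translation":[[0.02,0.1,0.2],[0,0,0.5],[0,0,0.2],[0,0,0]],"roll":[0,0,0,0]}'|head -2
python3 -c "
from h import *
need(W(CASE,(-56.5,0,8)))"
```

```text
time_s: 10.5
position: [516.3, -159.3, 64.3]
t 10.5 pos [ 516.3 -159.3   64.3] case-frame [-57.7   3.3  64.3] shift/50 [-0.024 -0.067  1.126] roll needed 0.1 F [-0.2  0.2  0.2] grip 0.851 0.0
```

```bash
python3 -m creep '{"grip":[0.85,0.85,0.85,0.85],"translation":[[0,-0.04,0.1],[0,0,0.4],[0,0,0.2],[0,0,0]],"roll":[0,0,0,0]}'|head -4
python3 -c "
from h import *
need(W(CASE,(-56.5,0,8)))"
```

```text
time_s: 11.0
position: [513.1, -159.9, 27.8]
eef_rot: [-0.001, 0.55, 0.835, -0.001]
force: [0.9, -0.0, -0.3]
t 11.0 pos [ 513.1 -159.9   27.8] case-frame [-58.5   0.2  27.8] shift/50 [-0.04  -0.003  0.396] roll needed 0.1 F [ 0.9 -0.  -0.3] grip 0.85 0.0
```

No contact, so the fingers straddle the rim. Lower and close.

```bash
python3 -m creep '{"grip":[0.85,0.85,0.85,0.85],"translation":[[-0.03,0,0.2],[0,0,0.18],[0,0,0.03],[0,0,0]],"roll":[0,0,0,0]}'|head -4
python3 -m creep '{"grip":[0.4,0.4,0.4,0.4,0.4],"translation":[[0,0,0],[0,0,0],[0,0,0],[0,0,0],[0,0,0]],"roll":[0,0,0,0,0]}'
python3 -c "
from h import *
need(W(CASE,(-56.5,0,8)))"
```

```text
time_s: 11.5
position: [514.9, -161.6, 8.6]
eef_rot: [-0.0, 0.55, 0.835, -0.0]
force: [0.6, -0.9, 0.4]
time_s: 12.12
position: [515.4, -161.7, 9.9]
eef_rot: [0.0, 0.55, 0.835, 0.0]
force: [-1.6, 1.2, 5.8]
gripper_width: 0.617
grip_force: 61.6
t 12.12 pos [ 515.4 -161.7    9.9] case-frame [-55.9   1.6   9.9] shift/50 [ 0.012 -0.032  0.037] roll needed 0.1 F [-1.6  1.2  5.8] grip 0.617 61.6
```

Gripped at 0.617 × 85 = 52 mm, the width of the cutter's body. Lift.

```bash
python3 -m creep '{"grip":[0.4,0.4,0.4,0.4,0.4],"translation":[[0,0,-0.2],[0,0,-0.5],[0,0,-0.7],[0,0,-0.8],[0,0,-0.6]],"roll":[0,0,0,0,0]}'
python3 -c "
from h import *
need(np.array([517,188,130]))"
```

```text
time_s: 12.75
position: [515.5, -161.9, 151.0]
eef_rot: [0.001, 0.55, 0.835, 0.001]
force: [0.5, 0.3, -0.4]
gripper_width: 0.626
grip_force: 62.8
t 12.75 pos [ 515.5 -161.9  151. ] case-frame [-55.6   1.6 151. ] shift/50 [6.418 2.793 0.419] roll needed 0.1 F [ 0.5  0.3 -0.4] grip 0.626 62.8
```

```bash
python3 -m creep '{"grip":[0.4,0.4,0.4,0.4,0.4],"translation":[[0.4,0.2,0],[0.8,0.35,0],[0.8,0.35,0],[0.8,0.35,0],[0.8,0.35,0]],"roll":[0,0,0,0,0]}'|head -2
python3 -m creep '{"grip":[0.4,0.4,0.4,0.4,0.4],"translation":[[0.8,0.35,0],[0.8,0.35,0],[0.7,0.3,0],[0.4,0.2,0],[0,0,0]],"roll":[0,0,0,0,0]}'
python3 - <<'E'
from h import *
import cv2
need(np.array([517,188,60]))
a=[]
for n,(u,v,w,h),k in(("top",(170,145,100,90),4),("scene",(195,160,100,90),4)):
    a.append(cv2.resize(read_camera(n)[:,:,::-1][v:v+h,u:u+w],(400,360),interpolation=cv2.INTER_CUBIC))
cv2.imwrite("pics/slab.png",np.hstack(a))
E
```

```text
time_s: 13.38
position: [517.2, 36.7, 149.4]
time_s: 14.0
position: [518.9, 184.8, 149.0]
eef_rot: [0.0, 0.548, 0.836, 0.0]
force: [-0.7, -0.6, 0.2]
gripper_width: 0.621
grip_force: 62.8
t 14.0 pos [518.9 184.8 149. ] case-frame [-372.9  141.5  149. ] shift/50 [ 0.075 -0.01   1.779] roll needed 0.3 F [-0.7 -0.6  0.2] grip 0.621 62.8
```

View pics/slab.png

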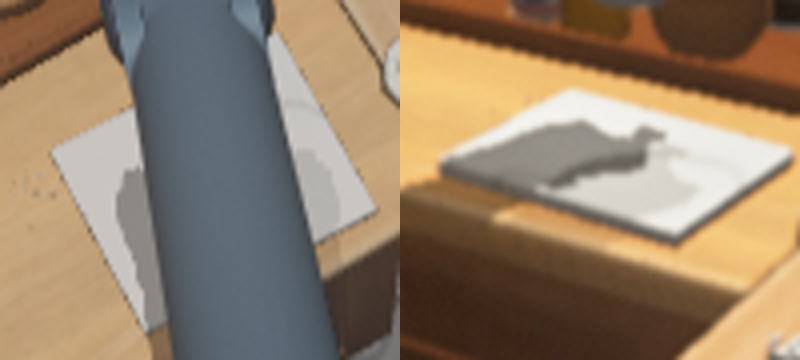

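The slab is clear, with its centre near scene pixel (249,200), as measured before. Lower to just above it.

```bash
python3 -m creep '{"grip":[0.4,0.4,0.4,0.4,0.4],"translation":[[0.05,0,0.5],[0,0,0.8],[0,0,0.8],[0,0,0.3],[0,0,0]],"roll":[0,0,0,0,0]}'
python3 -c "
from h import *
need(np.array([517,188,19]))"
```

```text
time_s: 14.72
position: [517.6, 183.4, 28.3]
eef_rot: [-0.0, 0.551, 0.835, -0.001]
force: [-0.2, 0.1, -0.0]
gripper_width: 0.621
grip_force: 62.9
t 14.72 pos [517.6 183.4  28.3] case-frame [-372.1  139.7   28.3] shift/50 [0.09  0.025 0.186] roll needed -0.1 F [-0.2  0.1 -0. ] grip 0.621 62.9
```

```bash
python3 -m creep '{"grip":[0.4,0.4,0.4,0.4,0.4],"translation":[[0,0,0.08],[0,0,0.04],[0,0,0.04],[0,0,0.02],[0,0,0]],"roll":[0,0,0,0,0]}'
python3 -c "
from h import *
need(np.array([517,188,19]))"
```

```text
time_s: 15.35
position: [517.9, 185.5, 19.8]
eef_rot: [-0.0, 0.55, 0.835, 0.0]
force: [0.1, -0.3, -0.4]
gripper_width: 0.621
grip_force: 62.9
t 15.35 pos [517.9 185.5  19.8] case-frame [-374.   140.8   19.8] shift/50 [0.052 0.004 0.016] roll needed 0.1 F [ 0.1 -0.3 -0.4] grip 0.621 62.9
```

```bash
python3 -m creep '{"grip":[0.4,0.4,0.4],"translation":[[0,0,0.03],[0,0,0.02],[0,0,0]],"roll":[0,0,0]}'
python3 -c "
from h import *
need(np.array([517,188,19]))"
```

```text
time_s: 15.72
position: [518.1, 185.7, 18.8]
eef_rot: [-0.001, 0.55, 0.835, 0.0]
force: [-3.5, -1.1, 10.8]
gripper_width: 0.622
grip_force: 63.4
t 15.72 pos [518.1 185.7  18.8] case-frame [-374.1  141.    18.8] shift/50 [ 0.051 -0.001 -0.004] roll needed 0.1 F [-3.5 -1.1 10.8] grip 0.622 63.4
```

It is down (11 N). Ease off slightly, open and lift away.

```bash
python3 -m creep '{"grip":[0.4,0.75,0.88,0.88,0.88],"translation":[[0,0,-0.02],[0,0,0],[0,0,0],[0,0,0],[0,0,0]],"roll":[0,0,0,0,0]}'|tail -4
python3 -m creep '{"grip":[0.88,0.88,0.88,0.88,0.88],"translation":[[0,0,-0.1],[0,0,-0.5],[0,0,-0.9],[0,0,-0.9],[0,0,-0.7]],"roll":[0,0,0,0,0]}'|tail -4
python3 -m creep '{"grip":[0.88,0.88,0.88,0.88,0.88],"translation":[[0.5,0,-0.4],[0.9,0,0],[0.9,0,0],[0.9,0,0],[0,0,0]],"roll":[0,0,0,0,0]}'|head -4
python3 - <<'E'
from h import *
import cv2
a=[]
for n,(u,v,w,h),k in(("top",(170,130,240,150),3),("scene",(160,150,270,170),3)):
    a.append(cv2.resize(read_camera(n)[:,:,::-1][v:v+h,u:u+w],(480,300),interpolation=cv2.INTER_CUBIC))
cv2.imwrite("pics/end.png",np.vstack(a))
E
```

```text
eef_rot: [-0.0, 0.55, 0.835, -0.0]
force: [0.2, 1.1, 0.3]
gripper_width: 0.88
grip_force: 0.0
eef_rot: [0.0, 0.55, 0.835, 0.001]
force: [-0.4, 0.5, -0.3]
gripper_width: 0.878
grip_force: 0.0
time_s: 17.6
position: [451.6, 337.7, 193.3]
eef_rot: [-0.001, 0.546, 0.838, 0.001]
force: [-0.2, -0.6, -0.6]
```

View pics/end.png

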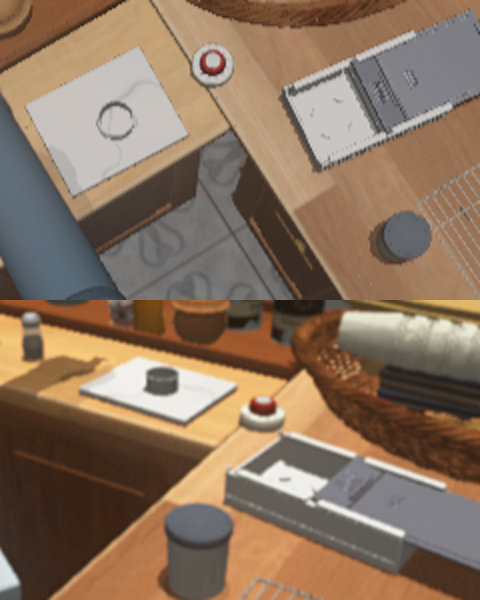

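The cutter stands upright near the middle of the slab, at (116,121) in the top part and (162,380) in the scene part. The lid is open with its tab in the middle notches, and the bystanders have not moved. Hand in.

```bash
python3 -c "
from rig import *
print(hand_in())"
```

```text
the job is handed in; nothing more can be done
None
```

The job is handed in at about 18 s of the 48 s: in the last pictures the lid is open with its tab up in the second notches, the small cutter stands upright near the middle of the slab, and the timer, salt shaker and yeast tub look unmoved; no verdict was returned.

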